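# Hold the collar on the shaft flat of the spray turntable

### The job

Turn the upright shaft of the turntable drive until one of its two set-screw flats faces the guide tube with the hex driver, then slip the collar (the ring with the screw) over the shaft with its screw pointing at the guide tube. Hold the collar there level, its top flush with the end of the shaft and not resting on anything below, and finish still holding it, so that a colleague can tighten the screw. Leave the plain sleeve and the other things on the desk where they are.

Things in the scene. Friction and masses are not known exactly. Their poses are not given: they have to be found in the camera images.
- stand: Turntable drive, fixed to the desk: grey base plate 180 x 110 x 12 mm, white gearbox 92 x 92 mm (top at 42 mm), round boss 38 mm in diameter (top at 52 mm), and from it the vertical steel shaft up to 105 mm. Origin on the shaft axis at desk level, z up, x points from the shaft to the guide tube.
- guide_mouth (a point): Mouth of the guide tube, 88 mm from the shaft axis and 91 mm above the desk. The tube (18 mm diameter, 36 mm long, on a post 30 mm wide) lies level and points at the shaft; the hex driver's black handle sticks out of its other end, to 202 mm from the shaft axis.
- shaft_end (a point): Centre of the shaft's upper end, 105 mm above the desk; does not turn with it. Shaft: 26 mm diameter, two opposite flats all along, 15 mm across flats, each 21 mm wide (the end looks like a bar with round ends). Turns endlessly both ways, friction 0.06 N m, stays where left. Its angle is not reported: see or feel it. At the start the flats are 52 to 90 deg (either way) from facing the guide.
- shaft_grip (a point): Point on the shaft's axis 12 mm below its end, a good height to pinch it from above; does not turn with it. Fingers closed squarely on the flats stop 15 mm apart; at an angle p from square they stop 26 mm x cos(54.8 deg - p) apart, and beyond 54.8 deg 26 mm. 25 N is enough to feel, 60 N to turn it.
- collar: Loose dark steel collar, 48 mm outer and 30 mm bore diameter, 28 mm high, about 160 g, lying flat. Origin at the centre of its underside, z up, its set screw along +x, 14 mm up. The 8 mm thick screw tip reaches into the bore to 9 mm from the centre, so the collar passes over the shaft only where the tip meets a flat (within about 15 deg), with 2 mm of play all round.
- collar_top (a point): Centre of the collar's top face, 28 mm above its underside.
- screw_head (a point): Outer end of the collar's screw head (11 mm diameter, stands 10 mm out of the collar), 34 mm from the collar's axis on its +x side, 14 mm above the underside.
- sleeve: Plain dark steel sleeve without a screw, 48 mm outer, 30 mm bore diameter, 20 mm high; origin at the centre of its underside. Not needed; it may lie in either of the two places.
- jar_a: Paint jar, 40 mm diameter, 42 mm high; origin under its centre. Leave alone.
- jar_b: Paint jar like jar_a. Leave alone.
- jar_c: Paint jar like jar_a. Leave alone.
- thinner: Thinner bottle, 64 mm diameter, 150 mm high; origin under its centre. Leave alone.
- cup: Small steel mixing cup, 48 mm diameter, 40 mm high; origin under its centre. Leave alone.
- airbrush: Airbrush lying along its x axis, 145 mm long, up to 22 mm high; origin under its middle. Leave alone.

How it is judged:
By the outcome, as a careful person would: the job done as asked, in the order asked, and still so for the second after the job is handed in, while the arm keeps its last pose, push and grip.
It also fails if it takes over 51 s, if anything falls off the work surface, if the arm or the gripper's body presses on something with over 40 N, if the wrist force passes 120 N, or if a joint passes its speed limit or range.

### The arm

A 6-joint arm with a two-finger parallel gripper is mounted at the origin on the work surface. World frame = base frame: x ahead of the robot, y to its left, z up, the work surface at z = 0. Lengths are in m, angles in rad, forces in N, time in s.
With the tool pointing down it reaches from about 0.35 to 0.975 m from the base axis. Payload 4.9 kg.
Tool frame: the origin (TCP) lies on the centre line of the jaws, within the pads' length; the fingertips stand 11 mm ahead of it and the grasp point (between the pads) lies 8 mm behind it; z points along the fingers, y is the direction in which the jaws open and shut (so a half turn about z gives the same grasp; the last joint's range is limited). The gripper opens to 85 mm and grips with 20 to 120 N. Pads are 22 mm wide; open, the fingers measure 114 mm over their backs; the gripper's body (76 mm by 85 mm) begins 54 mm behind the grasp point. The pads swing forward as they close: fully open they stand 13 mm farther back than shut.
Start: joints at [1.229, 0.053, 1.613, -0, 1.476, -0.119], TCP at [0.138, 0.61, 0.242] pointing down, gripper open.
Joint ranges: [-3.01, 3.01], [-1.01, 2.22], [0.06, 2.58], [-1.02, 4.17], [0.09, 2.62], [-3.14, 3.14]. Speed limits (rad/s): [2.57, 2.57, 3.14, 3.14, 3.14, 3.14].

### API

Orientations are given as a rotation vector (axis times angle).
In Python, from station import ctrl gives the robot as it stands.
- The arm moves only by the tool send_rows, never from a script. Its argument "series" is a list of rows, each an object of numbers: "tx", "ty", "tz": the shift along the tool's x, y, z in cm; "wx", "wy", "wz": the turn, a rotation vector about the tool's x, y, z in rad; "jaw": the closure, from 0 (fully open) to 1 (shut). In form: [{"tx": .., "ty": .., "tz": .., "wx": .., "wy": .., "wz": .., "jaw": ..}, ...]. A call has 1 to 5 rows; each row shifts and turns the pose as measured when the row begins, along the tool's axes as they then stand; what a row does not reach is not made up. A row lasts 1/8 s, in which the tool goes at most 62.5 mm and 10.7 degrees, less where a joint would pass 70% of its speed; a pose out of reach is approached as far as the arm can. A call is refused whole if a number of a shift passes 6.25 or a number of a turn 0.188, either way. A call with a gripper value outside its range is refused whole. The fingers move at their own pace and stop on an object; "squeeze" is the grip in N (left out, the last holds). Time passes only in rows, so rows that do not move let the fingers close. It gives the time, the measured TCP pose, the force and the opening at its end, in the units of the state.
- ctrl.get_obs(): the state, without advancing time (a new reading comes with each control period).
- ctrl.get_image(name): name is "scene" or "top" or "wrist"; returns the picture (480x640x3 uint8, red, green, blue); there is no depth.
- ctrl.camera_info(name): a dict with "mtx" (3x3 intrinsics, pixels), "R" (3x3) and "t" (3): a world point X has camera coordinates R X + t. Camera axes: x right, y down, z forward; pixel columns grow to the right and rows downward; lengths in m; the calibration is good to about 2 mm. The wrist camera is an equidistant fisheye: a pixel r from the principal point sees the ray r / f radians off the axis. A picture is of the moment at which its call begins: read the wrist's pose just before it. camera_info takes no time and is no camera call; for the wrist camera it gives the pose at the moment of the call.
- ctrl.finish_job(): hands the job in, once; it reports no verdict.
The state is a dict: "t": time; "q": joint angles; "dq": joint speeds; "effort": joint torques, N m; "tool_pos": TCP position; "tool_rot": TCP orientation; "contact_force": force on the tool from outside, world axes, zero at the start; "wrist_torque": the same for the moment, N m; "opening": finger opening in m.
Only numpy, scipy, OpenCV 4.12 (cv2) and the standard library are available. Lean on these libraries where they do the work, as an engineer would, in place of code of your own. Each camera call takes 0.05 s, during which the arm holds its last target.

## Working session

There is one attempt and no reset: what is moved stays moved. The work goes in short steps, Python scripts to look and compute and a tool call to move; the robot and the scene stay as the last step left them, time stands still between calls to the robot, and variables do not carry over. Pictures are saved under pics/ and viewed, and the job is handed in when it is done.

Besides the shell and the picture viewer there is one more tool, called after "Call:" in YAML: its name, and indented under it one key for each argument. send_rows: Moves the arm, as the interface text tells. Its arguments: {"type":"object","properties":{"series":{"type":"array"},"squeeze":{"type":"number"}},"required":["series"]}

```bash
mkdir -p pics; ls; python3 - <<'E'
from station import ctrl
import cv2
print(ctrl.get_obs())
for n in ["scene","top","wrist"]:
    i=ctrl.camera_info(n); print(n,i)
    im=ctrl.get_image(n); cv2.imwrite(f"pics/{n}0.png",im[:,:,::-1])
E
```

```text
pics
{'t': 0.0, 'q': array([ 1.22897557e+00,  5.33679277e-02,  1.61430426e+00, -2.67899680e-06,
        1.47597948e+00, -1.18980283e-01]), 'dq': array([-0.00156139, -0.00049175, -0.00091444, -0.00019226,  0.00022267,
        0.00024673]), 'effort': array([ 8.49857752e-04, -3.93644035e+01, -3.70194519e+01,  4.43093541e-05,
        6.60609832e-03,  3.93789108e-06]), 'tool_pos': array([0.13791138, 0.60897988, 0.24105   ]), 'tool_rot': array([-0.34926062, -3.12164598,  0.00314931]), 'contact_force': array([-0.79720967, -1.02881588, -0.62205526]), 'wrist_torque': array([-0.00646131, -0.01171669, -0.03578574]), 'opening': 0.08554589082631683}
scene {'mtx': array([[474.87360692,   0.        , 313.16593502],
       [  0.        , 474.87360692, 242.20831158],
       [  0.        ,   0.        ,   1.        ]]), 'R': array([[ 0.46039096,  0.88760009, -0.0143611 ],
       [ 0.49158688, -0.26838602, -0.82843906],
       [-0.73917691,  0.37434612, -0.55989506]]), 't': array([-0.28917828, -0.16738599,  1.35976405])}
top {'mtx': array([[624.41977556,   0.        , 320.15356974],
       [  0.        , 624.41977556, 244.22374039],
       [  0.        ,   0.        ,   1.        ]]), 'R': array([[ 0.03256019, -0.99945448, -0.00553039],
       [-0.97733606, -0.0306806 , -0.20945865],
       [ 0.20917471,  0.01222506, -0.97780187]]), 't': array([0.02096263, 0.57461012, 1.55202841])}
wrist {'mtx': array([[371.64829954,   0.        , 325.83905253],
       [  0.        , 371.64829954, 230.53714673],
       [  0.        ,   0.        ,   1.        ]]), 'R': array([[ 0.22015038,  0.9754642 , -0.00184673],
       [ 0.92519777, -0.20820521,  0.31726908],
       [ 0.30910013, -0.0715555 , -0.94833376]]), 't': array([-0.62380338, -0.04115607,  0.38085277])}
```

View pics/scene0.png

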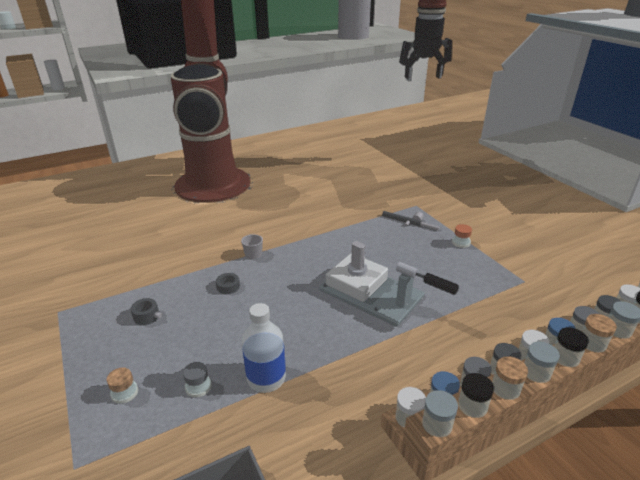

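View pics/top0.png

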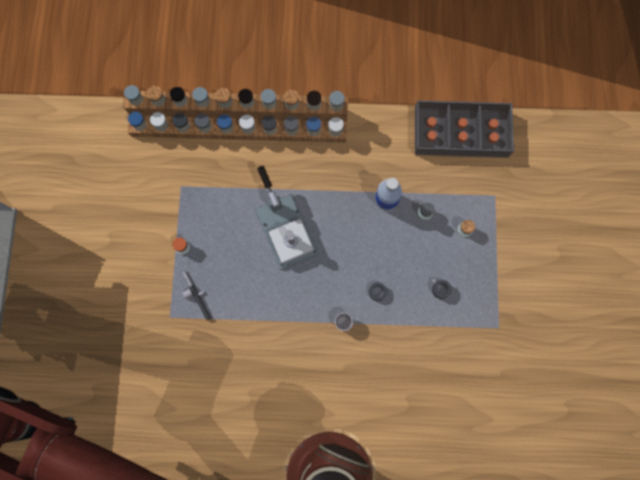

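View pics/wrist0.png

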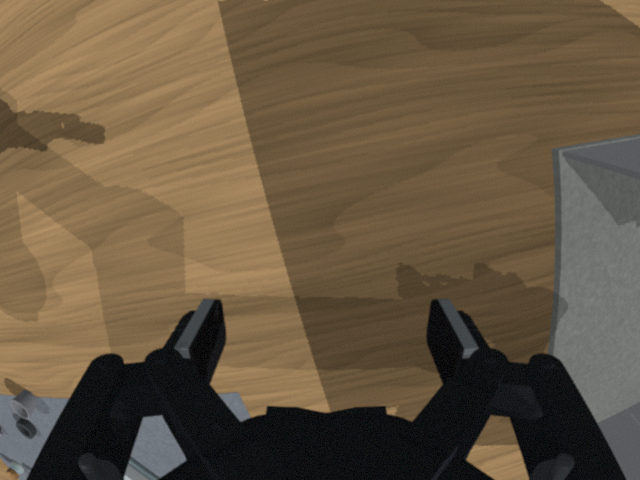

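```bash
cat > h.py <<'E'
from station import ctrl
import numpy as np, cv2
from scipy.spatial.transform import Rotation as Ro
from scipy.optimize import least_squares
def proj(n,P,ci=None):
    ci=ci or ctrl.camera_info(n); P=np.atleast_2d(P); c=P@ci['R'].T+ci['t']; K=ci['mtx']
    if n=='wrist':
        r=np.hypot(c[:,0],c[:,1]); th=np.arctan2(r,c[:,2]); s=th/np.maximum(r,1e-12)
        return np.c_[K[0,0]*s*c[:,0]+K[0,2],K[1,1]*s*c[:,1]+K[1,2]]
    return np.c_[K[0,0]*c[:,0]/c[:,2]+K[0,2],K[1,1]*c[:,1]/c[:,2]+K[1,2]]
def ray(n,uv,ci=None):
    ci=ci or ctrl.camera_info(n); K=ci['mtx']; x=(uv[0]-K[0,2])/K[0,0]; y=(uv[1]-K[1,2])/K[1,1]
    if n=='wrist':
        r=np.hypot(x,y); d=np.array([x/r*np.sin(r),y/r*np.sin(r),np.cos(r)]) if r>0 else np.array([0,0,1.])
    else: d=np.array([x,y,1.])
    d=ci['R'].T@d; o=-ci['R'].T@ci['t']; return o,d/np.linalg.norm(d)
def bp(n,uv,z,ci=None):
    o,d=ray(n,uv,ci); return o+d*(z-o[2])/d[2]
def crop(fn,out,x,y,w,h,s):
    im=cv2.imread(fn)[y:y+h,x:x+w]; cv2.imwrite(out,cv2.resize(im,None,fx=s,fy=s,interpolation=cv2.INTER_CUBIC))
E
python3 - <<'E'
from h import *
crop('pics/top0.png','pics/a1.png',240,150,100,130,4.5)
crop('pics/top0.png','pics/a2.png',360,260,110,60,7)
crop('pics/scene0.png','pics/a3.png',310,230,150,100,5)
crop('pics/scene0.png','pics/a4.png',120,260,140,75,5)
for n,uv,z in [('top',(292,238),.105),('scene',(357,245),.105),('top',(441,290),.02),('scene',(145,306),.025),('top',(377,292),.02)]: print(n,uv,bp(n,uv,z).round(3))
E
```

```text
top (292, 238) [0.578 0.11  0.105]
scene (357, 245) [0.591 0.115 0.105]
top (441, 290) [ 0.47  -0.279  0.02 ]
scene (145, 306) [ 0.475 -0.276  0.025]
top (377, 292) [ 0.46  -0.112  0.02 ]
```

View pics/a1.png

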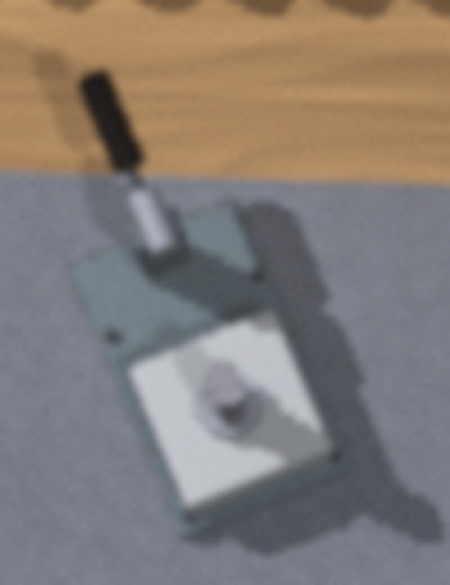

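View pics/a2.png

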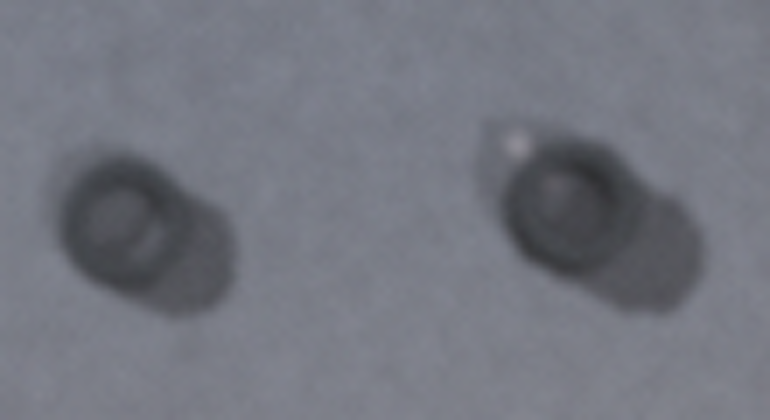

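View pics/a3.png

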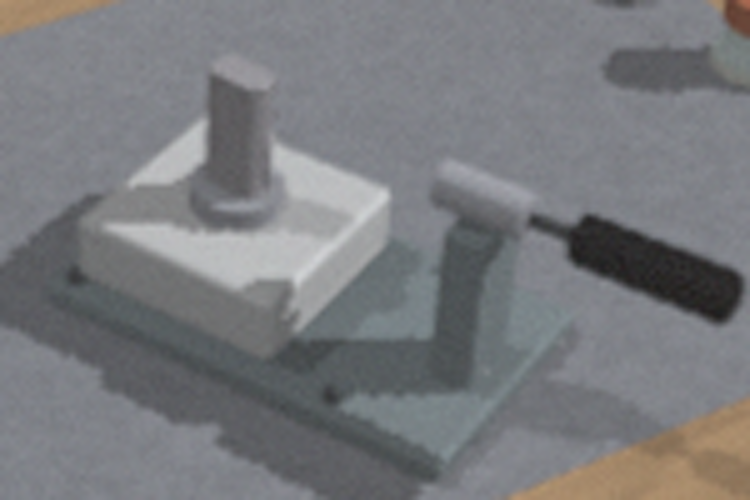

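View pics/a4.png

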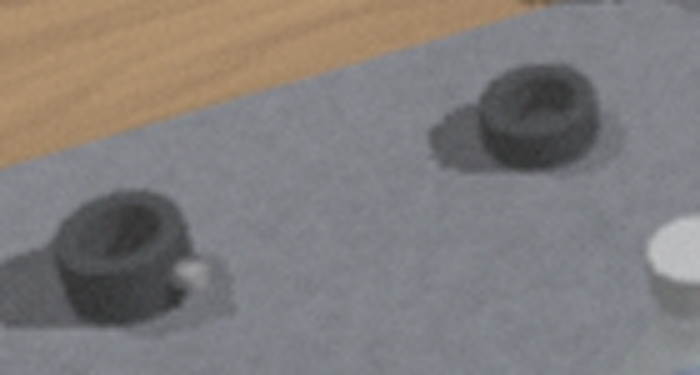

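```bash
python3 - <<'E'
from h import *
T=lambda u,v:(240+u/4.5,150+v/4.5)
S=lambda u,v:(310+u/5,230+v/5)
h=.046
obs=[('top',T(128,368),(h,h,.042)),('top',T(275,315),(h,-h,.042)),('top',T(328,447),(-h,-h,.042)),('top',T(185,505),(-h,h,.042)),
('top',T(92,75),(.202,0,.091)),
('scene',S(80,228),(-h,-h,.042)),('scene',S(203,120),(-h,h,.042)),('scene',S(388,188),(h,h,.042)),('scene',S(241,68),(0,0,.105))]
cis={n:ctrl.camera_info(n) for n in('top','scene')}
def pose(p,P):
    c,s=np.cos(p[2]),np.sin(p[2]);P=np.array(P);return np.array([p[0]+c*P[0]-s*P[1],p[1]+s*P[0]+c*P[1],P[2]])
def f(p,o=obs): return np.concatenate([proj(n,pose(p,P),cis[n])[0]-np.array(uv) for n,uv,P in o])
for sel in (obs,obs[:5],obs[5:]):
    r=least_squares(f,[.58,.11,.4],args=(sel,),loss='soft_l1');print(r.x.round(4),np.degrees(r.x[2]).round(1),r.fun.reshape(-1,2).round(1).tolist())
# collar
A=lambda u,v:(360+u/7,260+v/7); B=lambda u,v:(120+u/5,260+v/5)
ct=bp('top',A(569,203),.028);cs=bp('scene',B(123,232),.028)
st=bp('top',A(516,146),.016);ss=bp('scene',B(195,270),.014)
print(ct,cs,st,ss)
for c,s in((ct,st),(cs,ss)): d=s-c;print(np.degrees(np.arctan2(d[1],d[0])),np.hypot(d[0],d[1]))
print('sleeve',bp('top',A(120,222),.02))
o=ctrl.get_obs();R=Ro.from_rotvec(o['tool_rot']).as_matrix();print(R.round(3))
E
```

```text
[0.5876 0.1177 0.4273] 24.5 [[-0.8, -1.4], [-1.0, -2.7], [0.5, -0.5], [-0.4, -0.0], [-0.1, -1.0], [-2.4, -3.0], [-0.7, -2.8], [0.3, -0.5], [-1.1, 0.1]]
[0.585  0.1166 0.4278] 24.5 [[-0.4, -0.4], [-0.7, -1.7], [0.9, 0.5], [-0.0, 1.0], [0.3, 0.0]]
[0.5933 0.1176 0.4813] 27.6 [[-0.8, -0.3], [-0.9, -1.2], [1.4, 0.0], [0.5, 1.6]]
[ 0.47181127 -0.27823627  0.028     ] [ 0.48003015 -0.27690725  0.028     ] [ 0.49444975 -0.26081453  0.016     ] [ 0.49712045 -0.25674932  0.014     ]
37.580548971702115 0.028566026415657583
49.708063931514424 0.02642764809133377
sleeve [ 0.46054295 -0.11274554  0.02      ]
[[-0.975  0.221 -0.001]
 [ 0.221  0.975 -0.002]
 [ 0.    -0.002 -1.   ]]
```

```bash
cat >> h.py <<'E'
def tool():
    o=ctrl.get_obs();return o,Ro.from_rotvec(o['tool_rot']).as_matrix()
def plan(target,yawy=None):
    """needed tool-frame shift (cm) to TCP target, and wz to make tool y have yaw (deg, mod 180), tilt error"""
    o,R=tool(); d=R.T@(np.array(target)-o['tool_pos'])*100
    print('t',round(o['t'],2),'pos',o['tool_pos'].round(4),'shift cm',d.round(2),'yawY',np.degrees(np.arctan2(R[1,1],R[0,1])).round(2),'open',round(o['opening'],4),'F',o['contact_force'].round(1))
    Rt=None
    if yawy is not None:
        best=None
        for k in (0,180):
            a=np.radians(yawy+k); y=np.array([np.cos(a),np.sin(a),0]); z=np.array([0,0,-1.]); x=np.cross(y,z)
            w=Ro.from_matrix(R.T@np.c_[x,y,z]).as_rotvec()
            if best is None or np.linalg.norm(w)<np.linalg.norm(best): best=w
        print('turn rotvec tool rad',best.round(3), 'q6',round(o['q'][5],3))
E
python3 - <<'E'
from h import *
o,R=tool();ci=ctrl.camera_info('wrist');c=-ci['R'].T@ci['t'];print('cam in tool',R.T@(c-o['tool_pos']),'axis',R.T@ci['R'][2], 'camx',R.T@ci['R'][0])
plan([.55,.15,.28],24.5)
plan([.5866,.117,.097],24.5)
E
```

```text
cam in tool [ 0.08227093 -0.00026209 -0.13191032] axis [-3.17496024e-01  3.18981128e-04  9.48259549e-01] camx [ 8.23022219e-04  9.99999659e-01 -6.08216789e-05]
t 0.15 pos [0.1379 0.6091 0.2413] shift cm [-50.33 -35.68  -3.82] yawY 77.23 open 0.0849 F [0.5 0.1 0.4]
turn rotvec tool rad [-0.002  0.001  0.92 ] q6 -0.119
t 0.15 pos [0.1379 0.6091 0.2413] shift cm [-54.63 -38.06  14.48] yawY 77.23 open 0.0849 F [0.5 0.1 0.4]
turn rotvec tool rad [-0.002  0.001  0.92 ] q6 -0.119
```

Call:
send_rows:
  series:
    - {"tx": -5,"ty": -3.6,"tz": -0.5,"jaw": 0}
    - {"tx": -5,"ty": -3.6,"tz": -0.5,"jaw": 0}
    - {"tx": -5,"ty": -3.6,"tz": -0.5,"jaw": 0}
    - {"tx": -5,"ty": -3.6,"tz": -0.5,"jaw": 0}
    - {"tx": -5,"ty": -3.6,"tz": -0.5,"jaw": 0}
  squeeze: 25

```text
invalid input at $.series[0]: expected keys tx, ty, tz, wx, wy, wz, jaw
```

Call:
send_rows:
  series:
    - {"tx": -5,"ty": -3.6,"tz": -0.5,"wx": 0,"wy": 0,"wz": 0,"jaw": 0}
    - {"tx": -5,"ty": -3.6,"tz": -0.5,"wx": 0,"wy": 0,"wz": 0,"jaw": 0}
    - {"tx": -5,"ty": -3.6,"tz": -0.5,"wx": 0,"wy": 0,"wz": 0,"jaw": 0}
    - {"tx": -5,"ty": -3.6,"tz": -0.5,"wx": 0,"wy": 0,"wz": 0,"jaw": 0}
    - {"tx": -5,"ty": -3.6,"tz": -0.5,"wx": 0,"wy": 0,"wz": 0,"jaw": 0}
  squeeze: 25

```text
t: 0.78
tool_pos: [0.3431, 0.3757, 0.2642]
tool_rot: [-0.335, -3.122, 0.008]
contact_force: [1.6, -0.2, 0.7]
opening: 0.0857
```

```bash
python3 - <<'E'
from h import *
plan([.55,.15,.28],24.5)
E
```

```text
t 0.78 pos [0.3431 0.3757 0.2642] shift cm [-25.01 -17.67  -1.51] yawY 77.74 open 0.0857 F [ 1.6 -0.2  0.7]
turn rotvec tool rad [-0.005  0.002  0.929] q6 -0.671
```

Call:
send_rows:
  series:
    - {"tx": -5,"ty": -3.6,"tz": -0.3,"wx": 0,"wy": 0,"wz": 0,"jaw": 0}
    - {"tx": -5,"ty": -3.6,"tz": -0.3,"wx": 0,"wy": 0,"wz": 0,"jaw": 0}
    - {"tx": -5,"ty": -3.6,"tz": -0.3,"wx": 0,"wy": 0,"wz": 0,"jaw": 0}
    - {"tx": -5,"ty": -3.6,"tz": -0.3,"wx": 0,"wy": 0,"wz": 0,"jaw": 0}
    - {"tx": -5,"ty": -3.6,"tz": 0,"wx": 0,"wy": 0,"wz": 0,"jaw": 0}

```text
t: 1.4
tool_pos: [0.5505, 0.1421, 0.2769]
tool_rot: [0.336, 3.124, -0.005]
contact_force: [1.0, 0.9, 0.1]
opening: 0.0855
```

Call:
send_rows:
  series:
    - {"tx": -4,"ty": -2.2,"tz": 0,"wx": 0,"wy": 0,"wz": 0,"jaw": 0}
    - {"tx": 0,"ty": 0,"tz": 0,"wx": 0,"wy": 0,"wz": 0,"jaw": 0}

```text
t: 1.65
tool_pos: [0.5873, 0.1073, 0.2758]
tool_rot: [-0.345, -3.121, 0.006]
contact_force: [-0.4, 0.2, -0.7]
opening: 0.0854
```

```bash
python3 - <<'E'
from h import *
plan([.585,.117,.28],24.5)
ci=ctrl.camera_info('wrist');im=ctrl.get_image('wrist');cv2.imwrite('pics/w1.png',im[:,:,::-1])
import pickle;pickle.dump(ci,open('w1.pkl','wb'))
E
```

```text
t 1.65 pos [0.5873 0.1073 0.2758] shift cm [ 0.44  0.89 -0.43] yawY 77.39 open 0.0854 F [-0.4  0.2 -0.7]
turn rotvec tool rad [-0.004  0.001  0.923] q6 -1.293
```

View pics/w1.png

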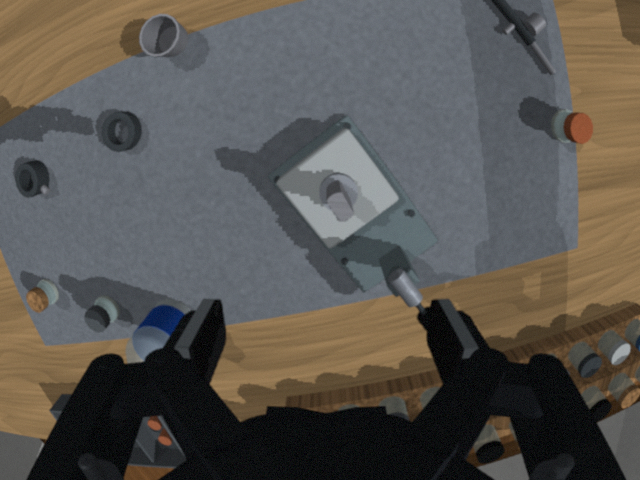

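```bash
python3 - <<'E'
from h import *
crop('pics/w1.png','pics/b1.png',260,100,200,220,2.7)
crop('pics/w1.png','pics/b2.png',305,155,70,80,7.5)
E
```

```text
(no output)
```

View pics/b1.png

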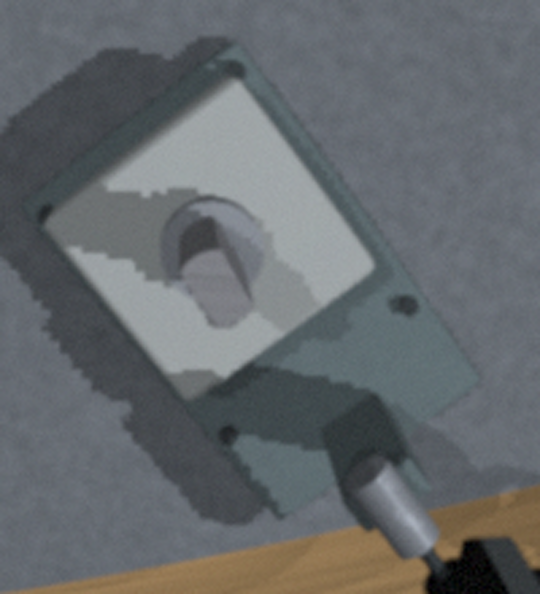

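View pics/b2.png

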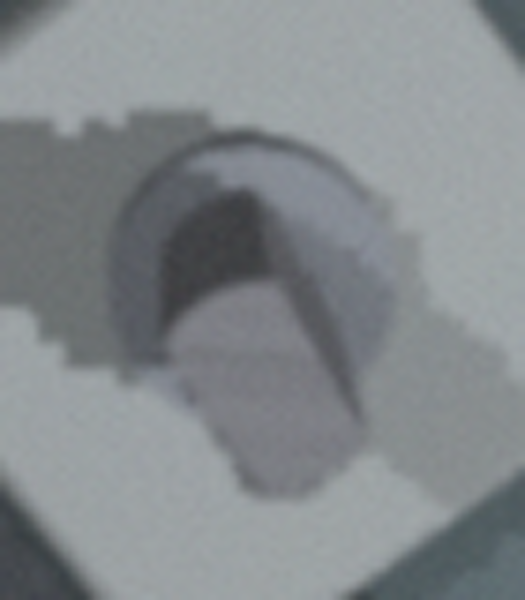

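```bash
python3 - <<'E'
from h import *
import pickle;ci=pickle.load(open('w1.pkl','rb'))
B=lambda u,v:(305+u/7.5,155+v/7.5); C=lambda u,v:(260+u/2.7,100+v/2.7)
pts=[bp('wrist',B(*p),.105,ci) for p in [(278,283),(363,428),(165,350),(238,470),(215,290),(295,497)]]
for i,j in((0,1),(2,3),(4,5)):
    d=pts[j]-pts[i];print('edge yaw',np.degrees(np.arctan2(d[1],d[0])),np.linalg.norm(d))
print('widths',np.mean([p for p in pts[:4]],0), np.mean(pts[4:],0))
h=.046
obs=[(C(45,217),(-h,-h,.042)),(C(240,80),(-h,h,.042)),(C(376,263),(h,h,.042)),(C(190,402),(h,-h,.042)),(C(378,462),(.088,0,.098))]
def pose(p,P):
    c,s=np.cos(p[2]),np.sin(p[2]);return np.array([p[0]+c*P[0]-s*P[1],p[1]+s*P[0]+c*P[1],P[2]])
f=lambda p:np.concatenate([proj('wrist',pose(p,P),ci)[0]-np.array(uv) for uv,P in obs])
r=least_squares(f,[.58,.11,.4]);print(r.x,np.degrees(r.x[2]),r.fun.reshape(-1,2).round(1).tolist())
# rings
print('collar',bp('wrist',(32,178),.028,ci),'screw',bp('wrist',(44,189),.014,ci),'sleeve',bp('wrist',(122,129),.02,ci))
E
```

```text
edge yaw 17.825755452193125 0.01938617852707698
edge yaw 18.062247164906207 0.016254184520028688
edge yaw 8.433480306493648 0.0257788213174425
widths [0.58689648 0.11857796 0.105     ] [0.58804778 0.11767881 0.105     ]
[0.5860248  0.12047742 0.44704625] 25.613863134754816 [[-1.4, 1.3], [-1.0, -5.0], [3.1, -0.4], [1.1, 0.2], [-1.3, 4.2]]
collar [ 0.47590071 -0.26497975  0.028     ] screw [ 0.49561609 -0.26196805  0.014     ] sleeve [ 0.46303913 -0.10536417  0.02      ]
```

```bash
python3 - <<'E'
from h import *
import pickle;ci=pickle.load(open('w1.pkl','rb'))
C=lambda u,v:(260+u/2.7,100+v/2.7)
q=[bp('wrist',C(*p),.042,ci) for p in [(45,217),(240,80),(376,263),(190,402)]]
for i in range(4):
    d=q[(i+1)%4]-q[i];print('gear',np.degrees(np.arctan2(d[1],d[0]))%90,np.linalg.norm(d))
print(np.mean(q,0))
q=[bp('wrist',C(*p),.012,ci) for p in [(237,40),(480,378)]]; d=q[1]-q[0];print('plate',np.degrees(np.arctan2(d[1],d[0])),np.linalg.norm(d))
# tube silhouettes
for a,b in (((352,490),(405,555)),((393,458),(437,527))):
    q=[bp('wrist',C(*p),.091,ci) for p in (a,b)]; d=q[1]-q[0];print('tube',np.degrees(np.arctan2(d[1],d[0])),np.linalg.norm(d))
im=cv2.imread('pics/w1.png')
for p in [(.586,.1205,25.6),(.5875,.1185,25),(.5866,.117,24.5)]:
    c,s=np.cos(np.radians(p[2])),np.sin(np.radians(p[2]))
    print(p,[((proj('wrist',[p[0]+c*x-s*y,p[1]+s*x+c*y,z],ci)[0]-[260,100])*2.7).round(0).tolist() for x,y,z in[(0,0,.105),(-.046,-.046,.042),(-.046,.046,.042),(.046,.046,.042),(.046,-.046,.042),(.088,0,.091)]])
E
```

```text
gear 22.58934240286358 0.08787954204730845
gear 25.218395577131474 0.08585328165599347
gear 26.10101829929105 0.08998187564658383
gear 23.84753399841088 0.09129649214646172
[0.58685354 0.11981707 0.042     ]
plate 25.098645682807874 0.17609938307090287
tube 26.32448805636261 0.03502890975939527
tube 21.618167495630473 0.033975973587026795
(0.586, 0.1205, 25.6) [[221.0, 282.0], [41.0, 220.0], [237.0, 66.0], [384.0, 262.0], [193.0, 402.0], [371.0, 465.0]]
(0.5875, 0.1185, 25) [[216.0, 288.0], [37.0, 224.0], [235.0, 72.0], [380.0, 268.0], [187.0, 407.0], [364.0, 471.0]]
(0.5866, 0.117, 24.5) [[210.0, 287.0], [33.0, 221.0], [232.0, 71.0], [375.0, 268.0], [181.0, 405.0], [358.0, 471.0]]
```

Call:
send_rows:
  series:
    - {"tx": 0.1,"ty": 1.1,"tz": 2,"wx": 0,"wy": 0,"wz": -0.178,"jaw": 0}
    - {"tx": 0,"ty": 0,"tz": 2,"wx": 0,"wy": 0,"wz": -0.178,"jaw": 0}
    - {"tx": 0,"ty": 0,"tz": 2,"wx": 0,"wy": 0,"wz": -0.178,"jaw": 0}
    - {"tx": 0,"ty": 0,"tz": 0,"wx": 0,"wy": 0,"wz": 0,"jaw": 0}

```text
t: 2.2
tool_pos: [0.5844, 0.1236, 0.2142]
tool_rot: [0.524, -3.094, 0.002]
contact_force: [-0.1, 0.2, -0.6]
opening: 0.0856
```

```bash
python3 - <<'E'
from h import *
plan([.587,.1185,.085],108)
ci=ctrl.camera_info('wrist');im=ctrl.get_image('wrist');cv2.imwrite('pics/w2.png',im[:,:,::-1])
print(proj('wrist',[.587,.1185,.105],ci))
import pickle;pickle.dump(ci,open('w2.pkl','wb'))
crop('pics/w2.png','pics/c2.png',180,130,280,200,2.8)
E
```

```text
t 2.2 pos [0.5844 0.1236 0.2142] shift cm [-0.13 -0.57 12.92] yawY 109.22 open 0.0856 F [-0.1  0.2 -0.6]
turn rotvec tool rad [-0.001 -0.004  0.021] q6 -1.821
[[317.34221287 234.46312889]]
```

View pics/c2.png

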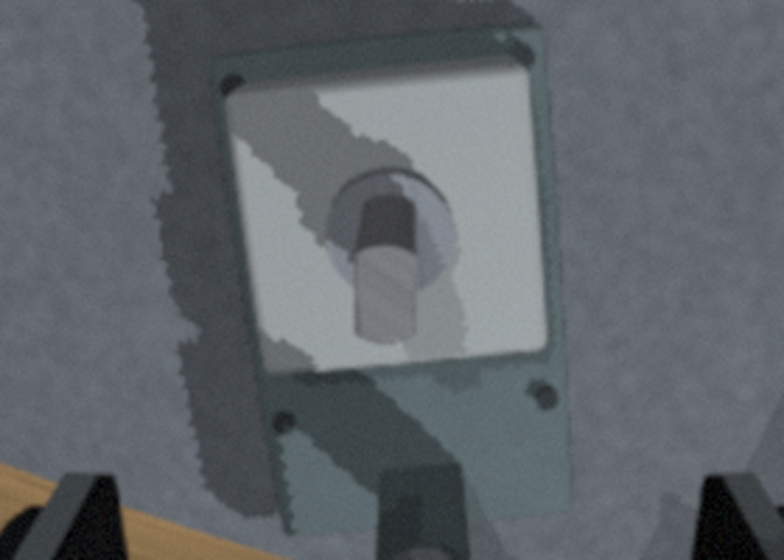

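Call:
send_rows:
  series:
    - {"tx": -0.13,"ty": -0.55,"tz": 4.3,"wx": 0,"wy": 0,"wz": 0,"jaw": 0}
    - {"tx": 0,"ty": 0,"tz": 4.3,"wx": 0,"wy": 0,"wz": 0,"jaw": 0}
    - {"tx": 0,"ty": 0,"tz": 4.1,"wx": 0,"wy": 0,"wz": 0,"jaw": 0}

```text
t: 2.62
tool_pos: [0.5943, 0.1212, 0.0966]
tool_rot: [-0.511, 3.082, -0.004]
contact_force: [0.6, 0.4, -0.5]
opening: 0.0855
```

```bash
python3 - <<'E'
from h import *
plan([.587,.1188,.085],109)
E
```

```text
t 2.62 pos [0.5943 0.1212 0.0966] shift cm [0.79 0.02 1.15] yawY 108.81 open 0.0855 F [ 0.6  0.4 -0.5]
turn rotvec tool rad [-0.005  0.017 -0.003] q6 -1.82
```

Call:
send_rows:
  series:
    - {"tx": 0.8,"ty": 0,"tz": 1.1,"wx": 0,"wy": 0.017,"wz": 0,"jaw": 0}
    - {"tx": 0,"ty": 0,"tz": 0,"wx": 0,"wy": 0,"wz": 0,"jaw": 0}

```text
t: 2.88
tool_pos: [0.5852, 0.1191, 0.0845]
tool_rot: [0.509, -3.096, 0.008]
contact_force: [-0.0, -0.2, 0.8]
opening: 0.0855
```

```bash
python3 - <<'E'
from h import *
plan([.587,.1188,.085],109)
E
```

```text
t 2.88 pos [0.5852 0.1191 0.0845] shift cm [-0.16 -0.09 -0.05] yawY 108.68 open 0.0855 F [-0.  -0.2  0.8]
turn rotvec tool rad [-0.005 -0.005 -0.006] q6 -1.816
```

Close on the shaft with 25 N.

Call:
send_rows:
  series:
    - {"tx": -0.15,"ty": -0.05,"tz": 0,"wx": 0,"wy": 0,"wz": 0,"jaw": 0.5}
    - {"tx": 0,"ty": 0,"tz": 0,"wx": 0,"wy": 0,"wz": 0,"jaw": 0.7}
    - {"tx": 0,"ty": 0,"tz": 0,"wx": 0,"wy": 0,"wz": 0,"jaw": 0.85}
    - {"tx": 0,"ty": 0,"tz": 0,"wx": 0,"wy": 0,"wz": 0,"jaw": 1}
    - {"tx": 0,"ty": 0,"tz": 0,"wx": 0,"wy": 0,"wz": 0,"jaw": 1}
  squeeze: 25

```text
t: 3.5
tool_pos: [0.5908, 0.1194, 0.0913]
tool_rot: [-0.507, 3.094, -0.01]
contact_force: [0.1, 0.1, -1.6]
opening: 0.0144
```

```bash
python3 - <<'E'
from h import *
plan([.587,.1188,.085],109);print(ctrl.get_obs()['wrist_torque'])
E
```

```text
t 3.5 pos [0.5908 0.1194 0.0913] shift cm [0.38 0.07 0.63] yawY 108.6 open 0.0144 F [ 0.1  0.1 -1.6]
turn rotvec tool rad [-0.007  0.005 -0.007] q6 -1.815
[0.19632848 0.0428567  0.00026308]
```

Call:
send_rows:
  series:
    - {"tx": 0.3,"ty": 0,"tz": 0.4,"wx": 0,"wy": 0,"wz": 0,"jaw": 1}
  squeeze: 25

```text
t: 3.62
tool_pos: [0.5908, 0.1193, 0.0911]
tool_rot: [-0.505, 3.087, -0.008]
contact_force: [0.0, 3.1, 20.4]
opening: 0.0145
```

Call:
send_rows:
  series:
    - {"tx": 0,"ty": 0,"tz": 0,"wx": 0,"wy": 0,"wz": 0,"jaw": 1}
    - {"tx": 0,"ty": 0,"tz": 0,"wx": 0,"wy": 0,"wz": 0,"jaw": 1}
  squeeze: 60

```text
t: 3.88
tool_pos: [0.5908, 0.1194, 0.0914]
tool_rot: [-0.505, 3.087, -0.008]
contact_force: [1.4, 1.4, 1.0]
opening: 0.014
```

```bash
python3 - <<'E'
from h import *
plan([.587,.1188,.085],109);o=ctrl.get_obs();print(o['wrist_torque'],o['dq'].round(3))
E
```

```text
t 3.88 pos [0.5908 0.1194 0.0914] shift cm [0.39 0.07 0.63] yawY 108.59 open 0.014 F [1.4 1.4 1. ]
turn rotvec tool rad [-0.007  0.012 -0.007] q6 -1.816
[0.11626703 0.13800181 0.03144805] [-0.001  0.    -0.    -0.    -0.    -0.001]
```

Call:
send_rows:
  series:
    - {"tx": 0,"ty": -0.06,"tz": 0,"wx": 0,"wy": 0,"wz": 0.18,"jaw": 1}
    - {"tx": 0,"ty": -0.06,"tz": 0,"wx": 0,"wy": 0,"wz": 0.18,"jaw": 1}
    - {"tx": 0,"ty": -0.06,"tz": 0,"wx": 0,"wy": 0,"wz": 0.18,"jaw": 1}
  squeeze: 60

```text
t: 4.25
tool_pos: [0.5909, 0.1178, 0.0914]
tool_rot: [0.362, 3.107, -0.001]
contact_force: [-0.4, 0.4, 2.4]
opening: 0.0138
```

```bash
python3 - <<'E'
from h import *
plan([.587,.1188,.091],24.7);o=ctrl.get_obs();print(o['wrist_torque'],o['dq'].round(3))
E
```

```text
t 4.25 pos [0.5909 0.1178 0.0914] shift cm [0.4  0.01 0.03] yawY 76.71 open 0.0138 F [-0.4  0.4  2.4]
turn rotvec tool rad [0.006 0.012 0.908] q6 -1.263
[0.02369901 0.24258222 0.05634864] [-8.000e-03 -2.000e-03  2.000e-03  1.000e-03  5.000e-03  1.465e+00]
```

Call:
send_rows:
  series:
    - {"tx": 0,"ty": -0.06,"tz": 0,"wx": 0,"wy": 0,"wz": 0.18,"jaw": 1}
    - {"tx": 0,"ty": -0.06,"tz": 0,"wx": 0,"wy": 0,"wz": 0.18,"jaw": 1}
    - {"tx": 0,"ty": -0.06,"tz": 0,"wx": 0,"wy": 0,"wz": 0.18,"jaw": 1}
    - {"tx": 0,"ty": -0.06,"tz": 0,"wx": 0,"wy": 0,"wz": 0.18,"jaw": 1}
    - {"tx": 0,"ty": 0,"tz": 0,"wx": 0,"wy": 0,"wz": 0,"jaw": 1}
  squeeze: 60

```text
t: 4.88
tool_pos: [0.5897, 0.1161, 0.0914]
tool_rot: [1.463, 2.767, 0.005]
contact_force: [1.6, 0.8, 1.4]
opening: 0.014
```

```bash
python3 - <<'E'
from h import *
plan([.587,.1188,.091],24.7);o=ctrl.get_obs();print(o['wrist_torque'],o['dq'].round(3))
E
```

```text
t 4.88 pos [0.5897 0.1161 0.0914] shift cm [ 0.37 -0.07  0.03] yawY 34.25 open 0.014 F [1.6 0.8 1.4]
turn rotvec tool rad [0.009 0.008 0.167] q6 -0.524
[-0.13008442  0.27108333 -0.08916772] [ 0.001  0.001 -0.001 -0.002  0.001  0.001]
```

Call:
send_rows:
  series:
    - {"tx": 0,"ty": -0.06,"tz": 0,"wx": 0,"wy": 0,"wz": 0.166,"jaw": 1}
    - {"tx": 0,"ty": 0,"tz": 0,"wx": 0,"wy": 0,"wz": 0,"jaw": 1}
  squeeze: 60

```text
t: 5.12
tool_pos: [0.5892, 0.1159, 0.0914]
tool_rot: [1.684, 2.639, 0.006]
contact_force: [0.8, 0.3, 1.6]
opening: 0.0138
```

```bash
python3 - <<'E'
from h import *
plan([.587,.1188,.091],24.7);o=ctrl.get_obs();print(o['wrist_torque'],o['dq'].round(3))
E
```

```text
t 5.12 pos [0.5892 0.1159 0.0914] shift cm [ 0.36 -0.08  0.03] yawY 24.91 open 0.0138 F [0.8 0.3 1.6]
turn rotvec tool rad [0.009 0.008 0.004] q6 -0.361
[-0.11157523  0.34809448 -0.03932936] [ 0.     0.002 -0.001  0.    -0.001 -0.025]
```

Call:
send_rows:
  series:
    - {"tx": 0,"ty": 0,"tz": 0,"wx": 0,"wy": 0,"wz": 0,"jaw": 0.4}
    - {"tx": 0,"ty": 0,"tz": 0,"wx": 0,"wy": 0,"wz": 0,"jaw": 0.4}
    - {"tx": 0,"ty": 0,"tz": -4,"wx": 0,"wy": 0,"wz": 0,"jaw": 0.4}
    - {"tx": 0,"ty": 0,"tz": -5,"wx": 0,"wy": 0,"wz": 0,"jaw": 0.1}
    - {"tx": 0,"ty": 0,"tz": -5,"wx": 0,"wy": 0,"wz": 0,"jaw": 0}
  squeeze: 25

```text
t: 5.75
tool_pos: [0.5834, 0.1156, 0.2263]
tool_rot: [-1.676, -2.656, 0.009]
contact_force: [1.6, 0.3, -0.0]
opening: 0.0843
```

```bash
python3 - <<'E'
from h import *
plan([.588,.1185,.20],24.7)
ci=ctrl.camera_info('wrist');im=ctrl.get_image('wrist');cv2.imwrite('pics/w3.png',im[:,:,::-1])
p=proj('wrist',[.588,.1185,.105],ci)[0];print(p)
import pickle;pickle.dump(ci,open('w3.pkl','wb'))
crop('pics/w3.png','pics/c3.png',180,130,280,200,2.8)
cv2.imwrite('pics/t3.png',ctrl.get_image('top')[:,:,::-1])
E
```

```text
t 5.75 pos [0.5834 0.1156 0.2263] shift cm [0.06 0.56 2.62] yawY 25.51 open 0.0843 F [ 1.6  0.3 -0. ]
turn rotvec tool rad [-0.005  0.003  0.014] q6 -0.372
[335.13860343 225.50572931]
```

View pics/c3.png

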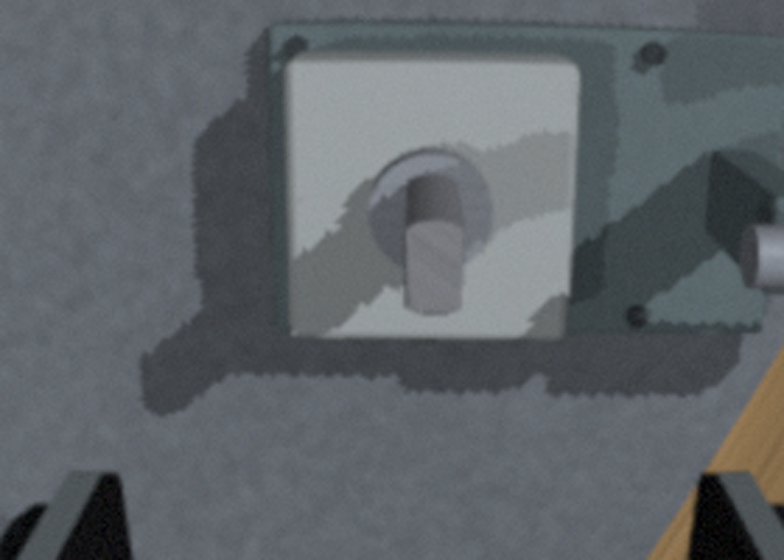

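View pics/w3.png

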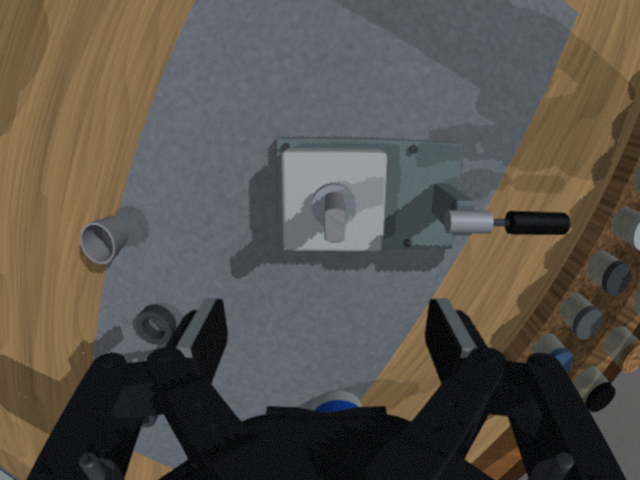

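```bash
python3 - <<'E'
from h import *
import pickle;ci=pickle.load(open('w3.pkl','rb'))
a=lambda d:np.degrees(np.arctan2(d[1],d[0]))
m=bp('wrist',(450,220.8),.091,ci);e=bp('wrist',(569,222.5),.091,ci);s=np.array([.588,.1185,.105])
print(m,e,a(e-m),a(m-s),a(e-s),np.hypot(*(m-s)[:2]),np.hypot(*(e-s)[:2]))
C=lambda u,v:(180+u/2.8,130+v/2.8)
q=[bp('wrist',C(*p),.042,ci) for p in [(287,58),(579,60),(567,337),(290,334)]]
print('gear',[a(q[(i+1)%4]-q[i])%90 for i in range(4)],np.mean(q,0))
for p,r in [((406,228),(404,305)),((462,228),(461,306))]: print('flat',a(bp('wrist',C(*r),.105,ci)-bp('wrist',C(*p),.105,ci))+90)
# 20x: predictions
for y in (24,25,26):
    c,sn=np.cos(np.radians(y)),np.sin(np.radians(y)); print(y,[proj('wrist',[.588+c*x,.1185+sn*x,.091],ci)[0].round(1).tolist() for x in(.088,.124,.202)])
plan([.476,-.277,.25],-47)
E
```

```text
[0.66937241 0.15700862 0.091     ] [0.7747963  0.20701546 0.091     ] 25.376890967559568 25.32534911936975 25.354443652565386 0.09002434309832344 0.2067071504744885
gear [np.float64(25.385316563634138), np.float64(25.57801100349336), np.float64(24.960914371832786), np.float64(24.383274066139165)] [0.58754575 0.11984518 0.042     ]
flat 24.080981050658067
flat 25.765380695832235
24 [[447.3, 223.3], [488.4, 224.7], [564.0, 227.6]]
25 [[447.5, 221.4], [488.8, 222.1], [564.7, 223.8]]
26 [[447.7, 219.5], [489.1, 219.6], [565.4, 219.9]]
t 5.85 pos [0.5874 0.116  0.2335] shift cm [-30.69 -26.96  -1.63] yawY 25.51 open 0.0855 F [ 0.1 -0.3  1.7]
turn rotvec tool rad [0.012 0.002 1.265] q6 -0.372
```

Call:
send_rows:
  series:
    - {"tx": -4.4,"ty": -3.85,"tz": 0,"wx": 0,"wy": 0,"wz": 0,"jaw": 0}
    - {"tx": -4.4,"ty": -3.85,"tz": 0,"wx": 0,"wy": 0,"wz": 0,"jaw": 0}
    - {"tx": -4.4,"ty": -3.85,"tz": 0,"wx": 0,"wy": 0,"wz": 0,"jaw": 0}
    - {"tx": -4.4,"ty": -3.85,"tz": 0,"wx": 0,"wy": 0,"wz": 0,"jaw": 0}
    - {"tx": -4.4,"ty": -3.85,"tz": 0,"wx": 0,"wy": 0,"wz": 0,"jaw": 0}

```text
t: 6.48
tool_pos: [0.5081, -0.1699, 0.2321]
tool_rot: [1.649, 2.66, 0.006]
contact_force: [0.7, -0.4, 0.0]
opening: 0.0858
```

Call:
send_rows:
  series:
    - {"tx": -4.4,"ty": -3.85,"tz": 0,"wx": 0,"wy": 0,"wz": 0,"jaw": 0}
    - {"tx": 0,"ty": 0,"tz": 0,"wx": 0,"wy": 0,"wz": 0.18,"jaw": 0}
    - {"tx": 0,"ty": 0,"tz": 0,"wx": 0,"wy": 0,"wz": 0.18,"jaw": 0}
    - {"tx": 0,"ty": 0,"tz": 0,"wx": 0,"wy": 0,"wz": 0.18,"jaw": 0}
    - {"tx": 0,"ty": 0,"tz": 0,"wx": 0,"wy": 0,"wz": 0.18,"jaw": 0}

```text
t: 7.1
tool_pos: [0.4888, -0.2328, 0.2275]
tool_rot: [2.508, 1.883, 0.009]
contact_force: [-0.4, -0.5, 0.1]
opening: 0.0856
```

```bash
python3 - <<'E'
from h import *
plan([.476,-.277,.20],-47)
E
```

```text
t 7.1 pos [ 0.4888 -0.2328  0.2275] shift cm [-4.61 -0.02  2.75] yawY -16.2 open 0.0856 F [-0.4 -0.5  0.1]
turn rotvec tool rad [ 0.008 -0.003  0.538] q6 -0.301
```

Call:
send_rows:
  series:
    - {"tx": -4.6,"ty": 0,"tz": 1.5,"wx": 0.008,"wy": 0,"wz": 0,"jaw": 0}
    - {"tx": 0,"ty": 0,"tz": 1.2,"wx": 0,"wy": 0,"wz": 0.18,"jaw": 0}
    - {"tx": 0,"ty": 0,"tz": 0,"wx": 0,"wy": 0,"wz": 0.18,"jaw": 0}
    - {"tx": 0,"ty": 0,"tz": 0,"wx": 0,"wy": 0,"wz": 0.18,"jaw": 0}
    - {"tx": 0,"ty": 0,"tz": 0,"wx": 0,"wy": 0,"wz": 0,"jaw": 0}

```text
t: 7.72
tool_pos: [0.474, -0.2775, 0.1951]
tool_rot: [-2.925, -1.131, 0.004]
contact_force: [0.5, 0.4, 0.3]
opening: 0.0853
```

```bash
python3 - <<'E'
from h import *
plan([.476,-.277,.20],-47)
ci=ctrl.camera_info('wrist');im=ctrl.get_image('wrist');cv2.imwrite('pics/w4.png',im[:,:,::-1])
print(proj('wrist',[.476,-.277,.028],ci)[0])
import pickle;pickle.dump(ci,open('w4.pkl','wb'))
crop('pics/w4.png','pics/c4.png',255,110,130,120,5)
E
```

```text
t 7.72 pos [ 0.474  -0.2775  0.1951] shift cm [ 0.19  0.09 -0.49] yawY -47.73 open 0.0853 F [0.5 0.4 0.3]
turn rotvec tool rad [-0.006  0.    -0.013] q6 0.167
[328.49137927 206.69253661]
```

View pics/w4.png

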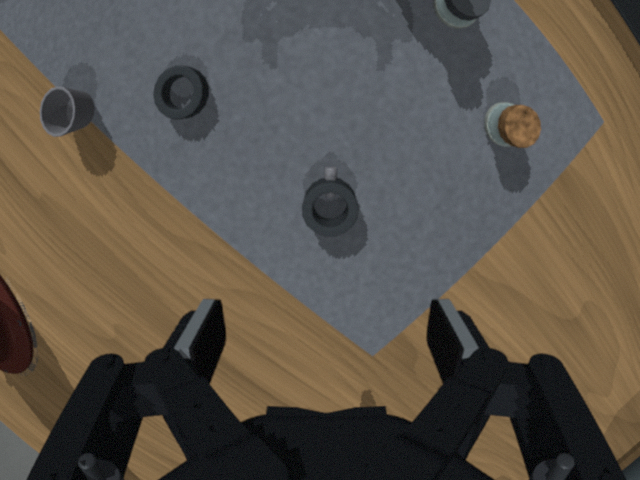

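View pics/c4.png

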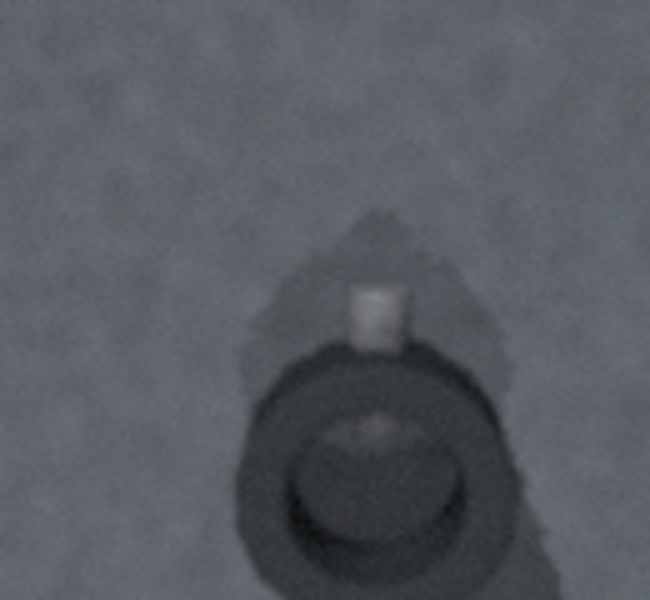

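```bash
python3 - <<'E'
from h import *
import pickle;ci=pickle.load(open('w4.pkl','rb'))
C=lambda u,v:(255+u/5,110+v/5)
c=bp('wrist',C(378,486),.028,ci)
l=bp('wrist',C(236,486),.028,ci);r=bp('wrist',C(518,486),.028,ci);print(c,(l+r)/2,np.linalg.norm(l-r))
# screw top edge end: z about .0195; 
for p,z in(((380,288),.0195),((380,345),.0195),((380,315),.0195)):
    s=bp('wrist',C(*p),z,ci);d=s-c;print(s,np.degrees(np.arctan2(d[1],d[0])),np.hypot(*d[:2]))
plan([c[0],c[1],.016],-47)
E
```

```text
[ 0.47686087 -0.27858943  0.028     ] [ 0.47678483 -0.278449    0.028     ] 0.04700307527264966
[ 0.5006987  -0.25727825  0.0195    ] 41.7969291068429 0.031975123730465696
[ 0.49354252 -0.2638344   0.0195    ] 41.492967562738194 0.022270792127492275
[ 0.49731803 -0.260375    0.0195    ] 41.680890743179674 0.027390893578521234
t 7.78 pos [ 0.474  -0.2775  0.1951] shift cm [ 0.14  0.38 17.91] yawY -47.69 open 0.0855 F [0.5 0.4 0.5]
turn rotvec tool rad [-0.006  0.    -0.012] q6 0.167
```

Call:
send_rows:
  series:
    - {"tx": 0.14,"ty": 0.38,"tz": 4.5,"wx": 0,"wy": 0,"wz": 0,"jaw": 0}
    - {"tx": 0,"ty": 0,"tz": 4.5,"wx": 0,"wy": 0,"wz": 0,"jaw": 0}
    - {"tx": 0,"ty": 0,"tz": 3.5,"wx": 0,"wy": 0,"wz": 0,"jaw": 0}
    - {"tx": 0,"ty": 0,"tz": 0,"wx": 0,"wy": 0,"wz": 0,"jaw": 0}

```text
t: 8.28
tool_pos: [0.4782, -0.2795, 0.0681]
tool_rot: [-2.92, -1.153, 0.001]
contact_force: [0.2, 0.7, 0.7]
opening: 0.0857
```

```bash
python3 - <<'E'
from h import *
plan([.4768,-.2785,.015],-48.2)
E
```

```text
t 8.28 pos [ 0.4782 -0.2795  0.0681] shift cm [-0.04 -0.16  5.31] yawY -46.89 open 0.0857 F [0.2 0.7 0.7]
turn rotvec tool rad [-0.002 -0.     0.023] q6 0.155
```

Call:
send_rows:
  series:
    - {"tx": 0,"ty": -0.16,"tz": 2.8,"wx": 0,"wy": 0,"wz": 0.023,"jaw": 0}
    - {"tx": 0,"ty": 0,"tz": 0,"wx": 0,"wy": 0,"wz": 0,"jaw": 0}
    - {"tx": 0,"ty": 0,"tz": 2,"wx": 0,"wy": 0,"wz": 0,"jaw": 0}
    - {"tx": 0,"ty": 0,"tz": 0,"wx": 0,"wy": 0,"wz": 0,"jaw": 0}

```text
t: 8.78
tool_pos: [0.4812, -0.2813, 0.0256]
tool_rot: [2.925, 1.126, 0.008]
contact_force: [0.2, 0.7, -0.0]
opening: 0.0854
```

```bash
python3 - <<'E'
from h import *
plan([.4768,-.2785,.015],-48.2)
ci=ctrl.camera_info('wrist');im=ctrl.get_image('wrist');cv2.imwrite('pics/w5.png',im[:,:,::-1])
E
```

```text
t 8.78 pos [ 0.4812 -0.2813  0.0256] shift cm [-0.14 -0.51  1.06] yawY -47.91 open 0.0854 F [ 0.2  0.7 -0. ]
turn rotvec tool rad [ 0.009 -0.002  0.005] q6 0.173
```

View pics/w5.png

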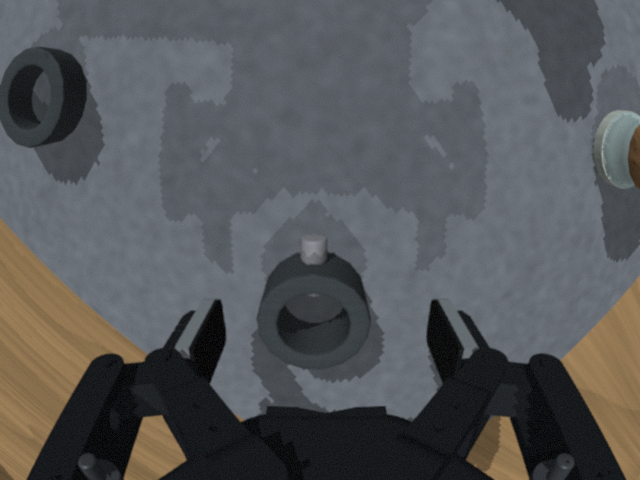

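Call:
send_rows:
  series:
    - {"tx": -0.14,"ty": -0.5,"tz": 0.6,"wx": 0.005,"wy": 0,"wz": 0,"jaw": 0}
    - {"tx": 0,"ty": 0,"tz": 0.4,"wx": 0,"wy": 0,"wz": 0,"jaw": 0}

```text
t: 9.07
tool_pos: [0.479, -0.2802, 0.0185]
tool_rot: [2.924, 1.126, 0.01]
contact_force: [0.2, 0.8, 0.4]
opening: 0.0857
```

```bash
python3 - <<'E'
from h import *
plan([.4768,-.2785,.014],-48.2)
E
```

```text
t 9.07 pos [ 0.479  -0.2802  0.0185] shift cm [-0.05 -0.28  0.44] yawY -47.89 open 0.0857 F [0.2 0.8 0.4]
turn rotvec tool rad [ 0.01  -0.003  0.005] q6 0.171
```

Call:
send_rows:
  series:
    - {"tx": -0.05,"ty": -0.28,"tz": 0.4,"wx": 0.01,"wy": -0.003,"wz": 0.005,"jaw": 0}
    - {"tx": 0,"ty": 0,"tz": 0,"wx": 0,"wy": 0,"wz": 0,"jaw": 0}

```text
t: 9.32
tool_pos: [0.4765, -0.2783, 0.0139]
tool_rot: [-2.934, -1.12, 0.001]
contact_force: [-0.6, -1.1, 0.3]
opening: 0.0854
```

```bash
python3 - <<'E'
from h import *
plan([.4768,-.2785,.014],-48.2)
E
```

```text
t 9.32 pos [ 0.4765 -0.2783  0.0139] shift cm [ 0.01  0.04 -0.01] yawY -48.19 open 0.0854 F [-0.6 -1.1  0.3]
turn rotvec tool rad [-0.001  0.     0.   ] q6 0.177
```

Call:
send_rows:
  series:
    - {"tx": 0,"ty": 0,"tz": 0,"wx": 0,"wy": 0,"wz": 0,"jaw": 0.35}
    - {"tx": 0,"ty": 0,"tz": 0,"wx": 0,"wy": 0,"wz": 0,"jaw": 0.42}
    - {"tx": 0,"ty": 0,"tz": 0,"wx": 0,"wy": 0,"wz": 0,"jaw": 0.5}
    - {"tx": 0,"ty": 0,"tz": 0,"wx": 0,"wy": 0,"wz": 0,"jaw": 0.7}
  squeeze: 30

```text
t: 9.82
tool_pos: [0.4768, -0.2785, 0.0145]
tool_rot: [-2.934, -1.121, 0.0]
contact_force: [-0.2, 0.4, -0.1]
opening: 0.0478
```

```bash
python3 - <<'E'
from h import *
plan([.4768,-.2785,.014],-48.2)
ci=ctrl.camera_info('wrist');im=ctrl.get_image('wrist');cv2.imwrite('pics/w6.png',im[:,:,::-1])
E
```

```text
t 9.82 pos [ 0.4768 -0.2785  0.0145] shift cm [0.   0.   0.05] yawY -48.19 open 0.0478 F [-0.2  0.4 -0.1]
turn rotvec tool rad [-0.001  0.     0.   ] q6 0.177
```

View pics/w6.png

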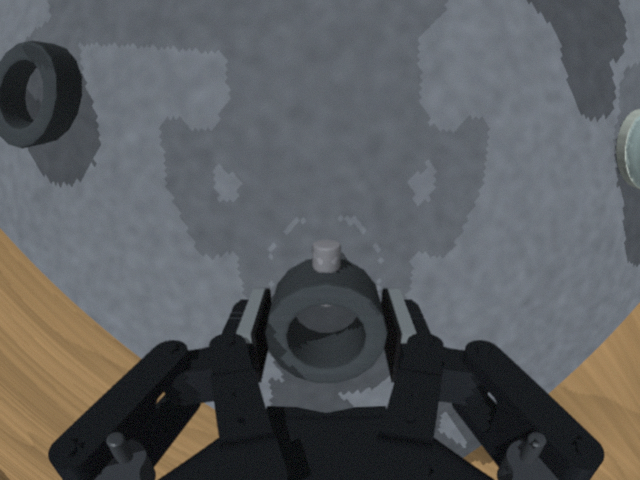

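Call:
send_rows:
  series:
    - {"tx": 0,"ty": 0,"tz": 0,"wx": 0,"wy": 0,"wz": 0,"jaw": 0.8}
    - {"tx": 0,"ty": 0,"tz": 0,"wx": 0,"wy": 0,"wz": 0,"jaw": 0.8}
  squeeze: 60

```text
t: 10.12
tool_pos: [0.4769, -0.2786, 0.0147]
tool_rot: [-2.934, -1.121, 0.0]
contact_force: [0.5, 0.3, 0.1]
opening: 0.0467
```

```bash
cat >> h.py <<'E'
def ovl(out,off,h=.028,s=5,under=.0145):
    """overlay predicted collar rims for collar centre at tool offset off=(x,y) m; underside `under` below TCP"""
    o,R=tool();ci=ctrl.camera_info('wrist');im=ctrl.get_image('wrist')[:,:,::-1].copy()
    a=np.linspace(0,2*np.pi,73);L=[]
    for r,z in((.024,under-.028),(.015,under-.028)):
        P=np.c_[off[0]+r*np.cos(a),off[1]+r*np.sin(a),0*a+z]@R.T+o['tool_pos'];L.append(proj('wrist',P,ci))
    c=L[0].mean(0).astype(int);x0,y0=c-70
    cr=cv2.resize(im[y0:y0+140,x0:x0+140],None,fx=4,fy=4,interpolation=cv2.INTER_CUBIC)
    for l,col in zip(L,((0,0,255),(0,255,255))): cv2.polylines(cr,[((l-[x0-.5,y0-.5])*4).astype(np.int32)],True,col,1)
    cv2.imwrite(out,cr)
E
python3 - <<'E'
from h import *
plan([.4768,-.2785,.014],-48.2)
ovl('pics/o1.png',(0,0))
E
```

```text
t 10.12 pos [ 0.4769 -0.2786  0.0147] shift cm [-0.   -0.02  0.07] yawY -48.19 open 0.0467 F [0.5 0.3 0.1]
turn rotvec tool rad [-0. -0.  0.] q6 0.177
```

View pics/o1.png

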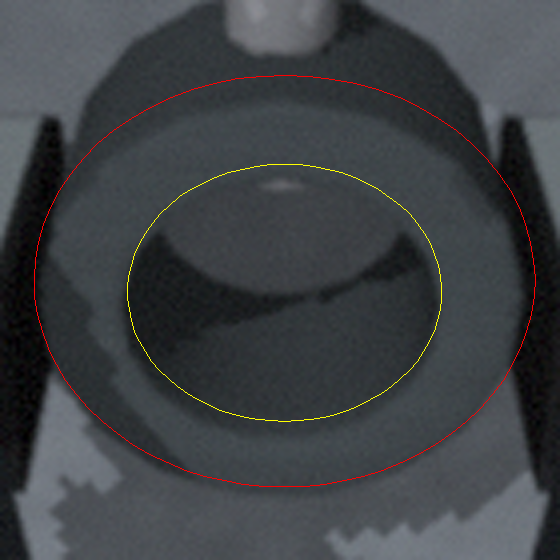

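```bash
python3 - <<'E'
from h import *
o,R=tool();ci=ctrl.camera_info('wrist')
a=np.linspace(0,2*np.pi,73)
P=np.c_[.024*np.cos(a),.024*np.sin(a),0*a-.0135]@R.T+o['tool_pos'];c=proj('wrist',P,ci).mean(0).astype(int);x0,y0=c-70
g=lambda u,v:np.array([x0-.5+u/4,y0-.5+v/4])
pr=lambda p:proj('wrist',np.array(p)@R.T+o['tool_pos'],ci)[0]
def f(p,obs,r):
    res=[]
    for ax,uv in obs: 
        th={'t':0,'b':np.pi,'l':-np.pi/2,'r':np.pi/2}[ax]
        q=pr([p[0]+r*np.cos(th),p[1]+r*np.sin(th),p[2]])-g(*uv); res.append(q[1] if ax in'tb' else q[0])
    return res
for r,obs in((.024,[('t',(285,103)),('b',(285,492)),('l',(47,270)),('r',(527,290))]),(.015,[('t',(285,165)),('b',(285,437)),('l',(127,300)),('r',(442,300))])):
    s=least_squares(f,[0,0,-.0135],args=(obs,r));print(r,s.x,s.fun)
s=least_squares(lambda p:f([p[0],p[1],-.0135],[('t',(285,103)),('b',(285,492)),('l',(47,270)),('r',(527,290))],.024),[0,0]);print(s.x,s.fun)
print(proj('wrist',np.array([.034,0,.0005])@R.T+o['tool_pos'],ci))
E
```

```text
0.024 [-0.00517343  0.0002741  -0.00930589] [-0.16801589  0.20611519  0.15295664 -0.15325223]
0.015 [ 1.26981229e-03 -1.39498100e-05 -1.73807975e-02] [ 1.10168752 -1.26488212 -0.96374528  0.96450845]
[-0.00260731  0.000255  ] [-1.2624171   2.28668405 -1.84636208  1.85285003]
[[326.72592943 237.4201062 ]]
```

Call:
send_rows:
  series:
    - {"tx": 0,"ty": 0,"tz": -2,"wx": 0,"wy": 0,"wz": 0,"jaw": 0.8}
    - {"tx": 0,"ty": 0,"tz": -5,"wx": 0,"wy": 0,"wz": 0,"jaw": 0.8}
    - {"tx": 0,"ty": 0,"tz": -5,"wx": 0,"wy": 0,"wz": 0,"jaw": 0.8}
    - {"tx": 0,"ty": 0,"tz": -5,"wx": 0,"wy": 0,"wz": 0.14,"jaw": 0.8}
    - {"tx": 0,"ty": 0,"tz": 0,"wx": 0,"wy": 0,"wz": 0.14,"jaw": 0.8}
  squeeze: 60

```text
t: 10.8
tool_pos: [0.4761, -0.278, 0.1929]
tool_rot: [-3.065, -0.687, 0.0]
contact_force: [0.1, -0.4, -2.1]
opening: 0.0469
```

```bash
python3 - <<'E'
from h import *
plan([.5894,.1191,.17],-64.7)
E
```

```text
t 10.8 pos [ 0.4761 -0.278   0.1929] shift cm [ 27.2  -31.07   2.3 ] yawY -64.72 open 0.0469 F [ 0.1 -0.4 -2.1]
turn rotvec tool rad [-0.001  0.    -0.   ] q6 0.466
```

Call:
send_rows:
  series:
    - {"tx": 3.4,"ty": -3.9,"tz": 0,"wx": 0,"wy": 0,"wz": 0,"jaw": 0.8}
    - {"tx": 3.4,"ty": -3.9,"tz": 0,"wx": 0,"wy": 0,"wz": 0,"jaw": 0.8}
    - {"tx": 3.4,"ty": -3.9,"tz": 0,"wx": 0,"wy": 0,"wz": 0,"jaw": 0.8}
    - {"tx": 3.4,"ty": -3.9,"tz": 0,"wx": 0,"wy": 0,"wz": 0,"jaw": 0.8}
    - {"tx": 3.4,"ty": -3.9,"tz": 0,"wx": 0,"wy": 0,"wz": 0,"jaw": 0.8}

```text
t: 11.42
tool_pos: [0.549, -0.026, 0.2003]
tool_rot: [3.063, 0.672, 0.012]
contact_force: [1.0, 0.1, -2.6]
opening: 0.0463
```

Call:
send_rows:
  series:
    - {"tx": 3.4,"ty": -3.9,"tz": 0,"wx": 0,"wy": 0,"wz": 0,"jaw": 0.8}
    - {"tx": 2,"ty": -2.4,"tz": 0,"wx": 0,"wy": 0,"wz": 0,"jaw": 0.8}
    - {"tx": 0,"ty": 0,"tz": 0,"wx": 0,"wy": 0,"wz": 0,"jaw": 0.8}

```text
t: 11.8
tool_pos: [0.572, 0.06, 0.2033]
tool_rot: [3.06, 0.681, 0.017]
contact_force: [-0.6, -0.8, -1.9]
opening: 0.0467
```

```bash
python3 - <<'E'
from h import *
plan([.5894,.1191,.145],-64.7)
ci=ctrl.camera_info('wrist');im=ctrl.get_image('wrist');cv2.imwrite('pics/w7.png',im[:,:,::-1])
E
```

```text
t 11.8 pos [0.572  0.06   0.2033] shift cm [ 4.03 -4.67  5.83] yawY -64.93 open 0.0467 F [-0.6 -0.8 -1.9]
turn rotvec tool rad [ 0.009 -0.009 -0.004] q6 1.111
```

View pics/w7.png

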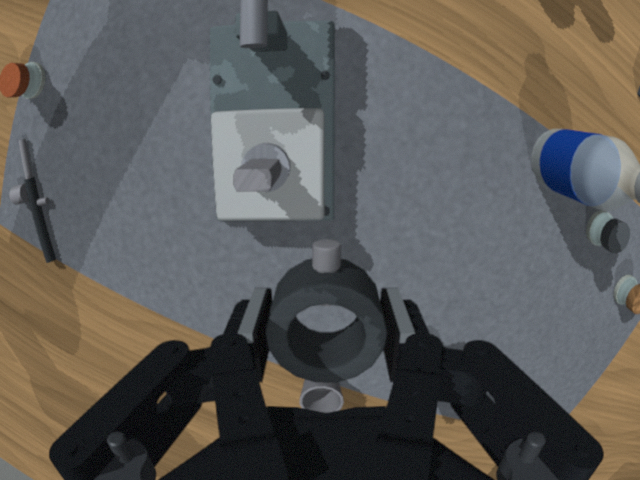

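Call:
send_rows:
  series:
    - {"tx": 2.5,"ty": -3,"tz": 1,"wx": 0.009,"wy": -0.009,"wz": 0,"jaw": 0.8}
    - {"tx": 1.5,"ty": -1.7,"tz": 1.5,"wx": 0,"wy": 0,"wz": 0,"jaw": 0.8}
    - {"tx": 0,"ty": 0,"tz": 1.5,"wx": 0,"wy": 0,"wz": 0,"jaw": 0.8}
    - {"tx": 0,"ty": 0,"tz": 0,"wx": 0,"wy": 0,"wz": 0,"jaw": 0.8}

```text
t: 12.35
tool_pos: [0.5883, 0.1154, 0.1621]
tool_rot: [3.066, 0.673, -0.001]
contact_force: [-0.4, 0.0, -1.5]
opening: 0.0465
```

```bash
python3 - <<'E'
from h import *
plan([.5894,.1191,.145],-64.7)
E
```

```text
t 12.35 pos [0.5883 0.1154 0.1621] shift cm [ 0.25 -0.3   1.71] yawY -65.25 open 0.0465 F [-0.4  0.  -1.5]
turn rotvec tool rad [ 0.003  0.002 -0.01 ] q6 1.21
```

Call:
send_rows:
  series:
    - {"tx": 0.25,"ty": -0.3,"tz": 1.2,"wx": 0.003,"wy": 0.002,"wz": -0.01,"jaw": 0.8}
    - {"tx": 0,"ty": 0,"tz": 0.2,"wx": 0,"wy": 0,"wz": 0,"jaw": 0.8}
    - {"tx": 0,"ty": 0,"tz": 0,"wx": 0,"wy": 0,"wz": 0,"jaw": 0.8}

```text
t: 12.72
tool_pos: [0.5895, 0.1174, 0.1475]
tool_rot: [3.066, 0.686, 0.001]
contact_force: [0.4, -0.1, -0.9]
opening: 0.0467
```

```bash
python3 - <<'E'
from h import *
plan([.5894,.1191,.1235],-64.7)
cv2.imwrite('pics/w8.png',ctrl.get_image('wrist')[:,:,::-1]); crop('pics/w8.png','pics/c8.png',255,200,140,190,3.1)
cv2.imwrite('pics/s8.png',ctrl.get_image('scene')[:,:,::-1]); crop('pics/s8.png','pics/d8.png',300,180,170,150,4)
E
```

```text
t 12.72 pos [0.5895 0.1174 0.1475] shift cm [ 0.07 -0.16  2.4 ] yawY -64.77 open 0.0467 F [ 0.4 -0.1 -0.9]
turn rotvec tool rad [ 0.    -0.001 -0.001] q6 1.203
```

View pics/c8.png

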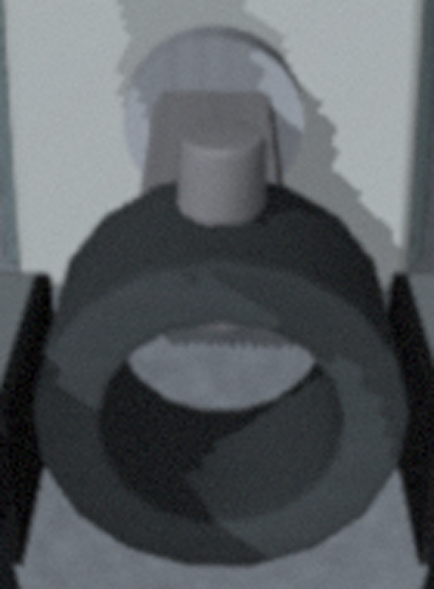

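View pics/d8.png

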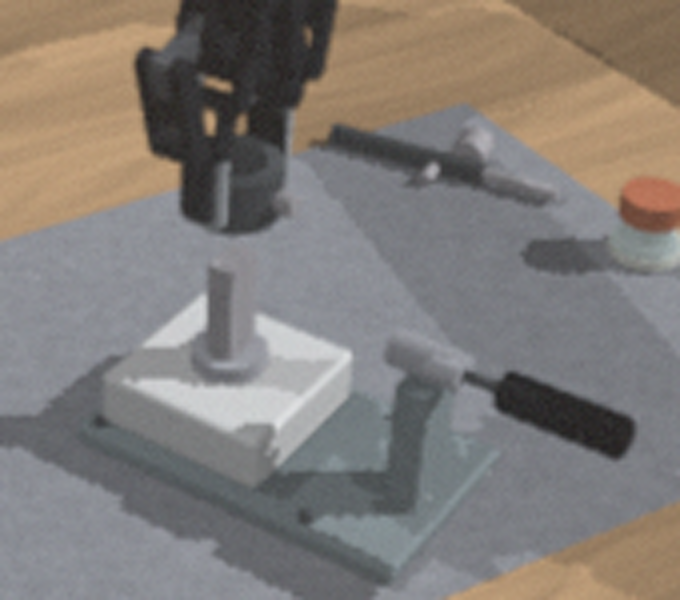

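```bash
python3 - <<'E'
from h import *
o,R=tool();p=o['tool_pos'];f=lambda P:((proj('scene',P)[0]-[300,180])*4).round(1)
print(p)
for z in(.133,.161):
  print(z,'collar c',f([p[0],p[1],z]),'R',f([p[0]+.024*.46,p[1]+.024*.888,z]),'L',f([p[0]-.024*.46,p[1]-.024*.888,z]))
for z in(.105,.06): print('shaft',z,f([.588,.1185,z]))
t=R[:,0];print('screw end',f(p+t*.034+[0,0,-.0005]))
print('mouth',f([.588+.088*np.cos(np.radians(25.3)),.1185+.088*np.sin(np.radians(25.3)),.091]))
E
```

```text
[0.58947164 0.11751789 0.14764772]
0.133 collar c [232.5 207.7] R [283.6 207.1] L [181.5 208.4]
0.161 collar c [234.9 156.8] R [286.8 156.2] L [182.9 157.5]
shaft 0.105 [230.4 254.8]
shaft 0.06 [226.9 330.3]
screw end [296.4 205.4]
mouth [390.5 343.4]
```

Call:
send_rows:
  series:
    - {"tx": 0.12,"ty": -0.16,"tz": 1.5,"wx": 0,"wy": 0,"wz": 0,"jaw": 0.8}
    - {"tx": 0,"ty": 0,"tz": 0.3,"wx": 0,"wy": 0,"wz": 0,"jaw": 0.8}
    - {"tx": 0,"ty": 0,"tz": 0,"wx": 0,"wy": 0,"wz": 0,"jaw": 0.8}

```text
t: 13.2
tool_pos: [0.5901, 0.1196, 0.1288]
tool_rot: [3.065, 0.687, 0.002]
contact_force: [-0.3, 0.8, -1.3]
opening: 0.0464
```

```bash
python3 - <<'E'
from h import *
plan([.5898,.1194,.125],-64.7)
cv2.imwrite('pics/w9.png',ctrl.get_image('wrist')[:,:,::-1]); crop('pics/w9.png','pics/c9.png',255,200,140,190,3.1)
E
```

```text
t 13.2 pos [0.5901 0.1196 0.1288] shift cm [-0.04  0.01  0.38] yawY -64.75 open 0.0464 F [-0.3  0.8 -1.3]
turn rotvec tool rad [ 0.001 -0.001 -0.001] q6 1.207
```

View pics/c9.png

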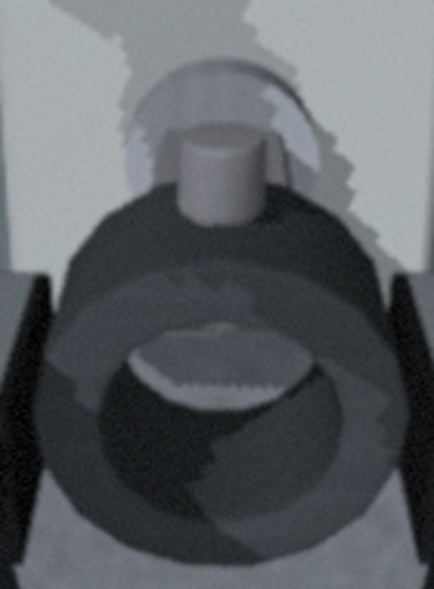

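Call:
send_rows:
  series:
    - {"tx": 0,"ty": 0,"tz": 0.5,"wx": 0,"wy": 0,"wz": 0,"jaw": 0.8}
    - {"tx": 0,"ty": 0,"tz": 0.3,"wx": 0,"wy": 0,"wz": 0,"jaw": 0.8}
    - {"tx": 0,"ty": 0,"tz": 0,"wx": 0,"wy": 0,"wz": 0,"jaw": 0.8}

```text
t: 13.62
tool_pos: [0.5902, 0.1197, 0.1205]
tool_rot: [3.065, 0.687, 0.003]
contact_force: [0.2, -0.4, -1.3]
opening: 0.0467
```

```bash
python3 - <<'E'
from h import *
plan([.5898,.1194,.0917],-64.7)
E
```

```text
t 13.62 pos [0.5902 0.1197 0.1205] shift cm [-0.05  0.    2.88] yawY -64.75 open 0.0467 F [ 0.2 -0.4 -1.3]
turn rotvec tool rad [ 0.001 -0.002 -0.001] q6 1.207
```

Call:
send_rows:
  series:
    - {"tx": -0.04,"ty": 0,"tz": 0.3,"wx": 0.001,"wy": -0.002,"wz": 0,"jaw": 0.8}
    - {"tx": 0,"ty": 0,"tz": 0.3,"wx": 0,"wy": 0,"wz": 0,"jaw": 0.8}

```text
t: 13.88
tool_pos: [0.5902, 0.1195, 0.1147]
tool_rot: [-3.065, -0.687, -0.001]
contact_force: [-0.4, -1.1, -1.3]
opening: 0.0466
```

```bash
python3 - <<'E'
from h import *
plan([.5898,.1194,.0917],-64.7);print(ctrl.get_obs()['wrist_torque'])
E
```

```text
t 13.88 pos [0.5902 0.1195 0.1147] shift cm [-0.04 -0.    2.3 ] yawY -64.75 open 0.0466 F [-0.4 -1.1 -1.3]
turn rotvec tool rad [-0.    -0.    -0.001] q6 1.206
[0.00732552 0.01457171 0.00933832]
```

Call:
send_rows:
  series:
    - {"tx": 0,"ty": 0,"tz": 0.4,"wx": 0,"wy": 0,"wz": 0,"jaw": 0.8}
    - {"tx": 0,"ty": 0,"tz": 0.3,"wx": 0,"wy": 0,"wz": 0,"jaw": 0.8}

```text
t: 14.12
tool_pos: [0.5902, 0.1195, 0.1072]
tool_rot: [-3.065, -0.687, -0.001]
contact_force: [0.6, -0.3, -1.9]
opening: 0.0467
```

```bash
python3 - <<'E'
from h import *
plan([.5898,.1194,.0917],-64.7);print(ctrl.get_obs()['wrist_torque'])
cv2.imwrite('pics/w10.png',ctrl.get_image('wrist')[:,:,::-1]); crop('pics/w10.png','pics/c10.png',255,200,140,190,3.1)
E
```

```text
t 14.12 pos [0.5902 0.1195 0.1072] shift cm [-0.04 -0.    1.55] yawY -64.75 open 0.0467 F [ 0.6 -0.3 -1.9]
turn rotvec tool rad [-0.    -0.    -0.001] q6 1.206
[ 0.04465936  0.00684175 -0.02975479]
```

View pics/c10.png

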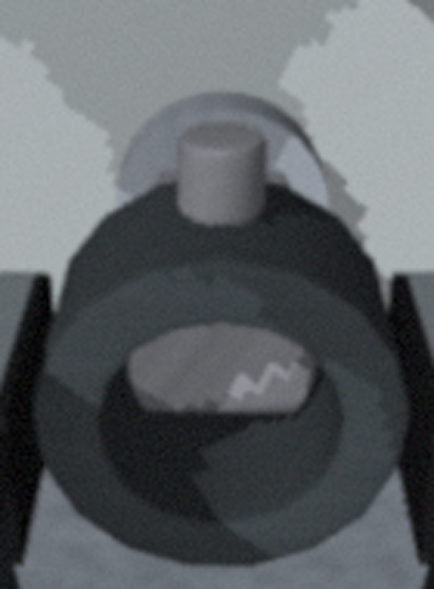

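Call:
send_rows:
  series:
    - {"tx": 0,"ty": 0,"tz": 0.5,"wx": 0,"wy": 0,"wz": 0,"jaw": 0.8}
    - {"tx": 0,"ty": 0,"tz": 0.4,"wx": 0,"wy": 0,"wz": 0,"jaw": 0.8}

```text
t: 14.42
tool_pos: [0.59, 0.1195, 0.0973]
tool_rot: [-3.065, -0.687, -0.0]
contact_force: [-0.9, -0.4, -2.0]
opening: 0.0467
```

```bash
python3 - <<'E'
from h import *
plan([.5898,.1194,.0917],-64.7);print(ctrl.get_obs()['wrist_torque'])
cv2.imwrite('pics/w11.png',ctrl.get_image('wrist')[:,:,::-1]); crop('pics/w11.png','pics/c11.png',255,200,140,190,3.1)
E
```

```text
t 14.43 pos [0.59   0.1195 0.0973] shift cm [-0.03 -0.    0.56] yawY -64.75 open 0.0467 F [-0.9 -0.4 -2. ]
turn rotvec tool rad [-0.    -0.    -0.001] q6 1.206
[-0.00530342 -0.03038676 -0.0026233 ]
```

View pics/c11.png

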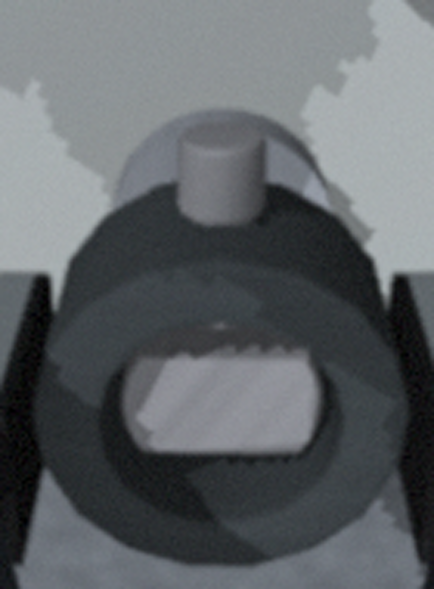

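Call:
send_rows:
  series:
    - {"tx": 0,"ty": 0,"tz": 0.45,"wx": 0,"wy": 0,"wz": 0,"jaw": 0.8}
    - {"tx": 0,"ty": 0,"tz": 0,"wx": 0,"wy": 0,"wz": 0,"jaw": 0.8}

```text
t: 14.72
tool_pos: [0.5896, 0.1195, 0.0917]
tool_rot: [-3.065, -0.687, 0.002]
contact_force: [-0.2, -0.4, -1.1]
opening: 0.0467
```

```bash
python3 - <<'E'
from h import *
plan([.5898,.1194,.0917],-64.7);print(ctrl.get_obs()['wrist_torque'])
cv2.imwrite('pics/w12.png',ctrl.get_image('wrist')[:,:,::-1]); crop('pics/w12.png','pics/c12.png',260,270,130,120,5)
cv2.imwrite('pics/s12.png',ctrl.get_image('scene')[:,:,::-1]); crop('pics/s12.png','pics/d12.png',320,200,100,90,7)
E
```

```text
t 14.72 pos [0.5896 0.1195 0.0917] shift cm [ 0.02  0.02 -0.  ] yawY -64.75 open 0.0467 F [-0.2 -0.4 -1.1]
turn rotvec tool rad [-0.001  0.001 -0.001] q6 1.206
[-0.06922624  0.03076265  0.01934014]
```

View pics/c12.png

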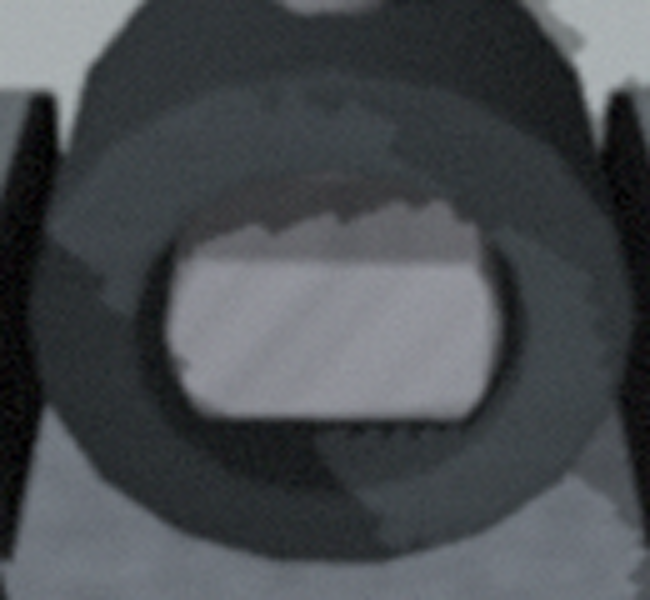

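View pics/d12.png

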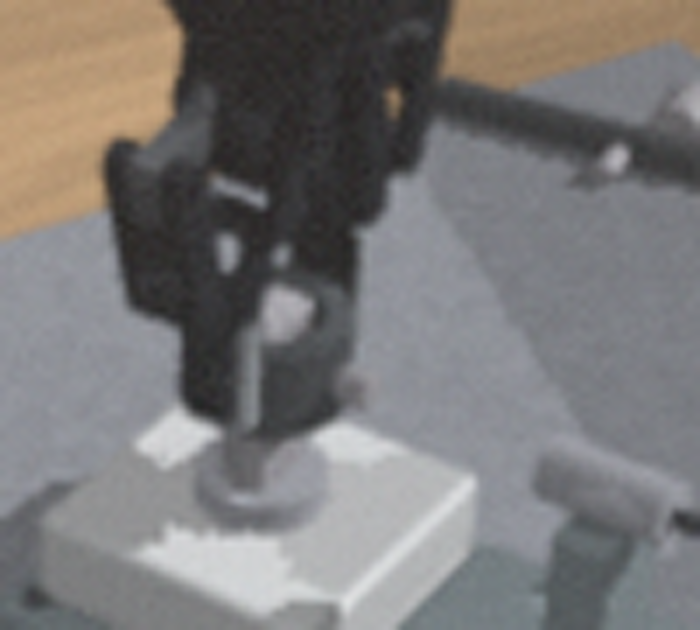

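```bash
python3 - <<'E'
from h import *
ctrl.get_image('wrist');plan([.5898,.1194,.0917],-64.7);print(ctrl.get_obs()['dq'].round(3))
print(ctrl.finish_job())
E
```

```text
t 14.88 pos [0.5902 0.1195 0.0926] shift cm [-0.04 -0.01  0.09] yawY -64.76 open 0.047 F [ 0.8 -0.1 -2.2]
turn rotvec tool rad [-0.    -0.    -0.001] q6 1.206
[-0.003 -0.002 -0.002 -0.    -0.     0.001]
the job is handed in; nothing more can be done
None
```

The job is handed in at 14.9 s. The shaft is turned, and the gripper is holding the collar on it with the screw pointing at the guide tube.

**What I did**
- I pinched the shaft on its flats; the fingers stopped about 14 mm apart. I then turned it about 84° until a flat faced the guide tube.
- I picked up the collar with the jaws across its screw and lowered it over the shaft. There were no contact forces to speak of on the way down. The grip is set to 60 N.
- I moved nothing else on the desk.

**Last checks**
- **Facing the guide:** the guide direction measured 25.3° and the screw direction 25.2°. The flats measured about 25° in the camera after the turn.
- **Level:** the tool is within about 0.001 rad of vertical.
- **Fit:** in the wrist picture the shaft end sits inside the bore with a gap all round. Outside forces are about 2 N, roughly the collar's own weight.
- **Below the collar:** its underside is about 25 mm above the boss.
- **Flush:** the tool height read 91.7 mm, exactly the value for flush. In the reading just before hand-in it was 92.6 mm, so the top may be up to about 0.9 mm high. I did not correct that. The picture can only judge flushness to about 1 mm.

**What disagreed:** estimates of where the collar sits in the grip along the screw direction differed by 2–3 mm. I aimed midway between them, and the fit showed no side load.

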